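# Pin the rover's trailer hitch

## Robot

A 7-joint arm with a two-finger parallel gripper is mounted at the origin on the work surface. World frame = base frame: x ahead of the robot, y to its left, z up, the work surface at z = 0. Lengths are in m, angles in degrees, forces in N, time in s.
With the tool pointing down it reaches from about 0.425 to 0.875 m from the base axis. Payload 4.7 kg.
Tool frame: the origin (TCP) lies midway between the tips of the shut fingers; the grasp point (between the pads) lies 19 mm behind it; z points along the fingers, y is the direction in which the jaws open and shut (so a half turn about z gives the same grasp; the last joint's range is limited). The gripper opens to 87 mm and grips with 3 to 60 N. Pads are 19 mm wide; open, the fingers measure 117 mm over their backs; the gripper's body (75 mm by 190 mm) begins 51 mm behind the grasp point.
Start: joints at [72.428, 18.392, -4.016, 83.108, 1.295, 78.541, -3.26], TCP at [0.205, -0.617, 0.223] pointing down, gripper open.
Joint ranges: [-163.93, 163.93], [-17.29, 119.83], [-79.2, 71.16], [3.27, 140.29], [-89.18, 269.18], [5.43, 117.66], [-154.24, 154.24]. Speed limits (degrees/s): [147.25, 147.25, 180, 180, 180, 180, 180].

## Interface

Orientations are given as [roll, pitch, yaw] about the fixed x, y, z axes, in that order (R = Rz(yaw) Ry(pitch) Rx(roll)).
In Python, from cell import env gives the robot as it stands. The module is installed in compiled form; this text tells all that it offers.
- The arm moves only by the tool servo_tool, never from a script. Its argument "plan" is a list of rows, each a list of 3 entries, a list of its own where there are three numbers: the opening, from 0 (shut) to 1 (fully open), then the shift along the tool's x, y, z in cm, then the turn, a rotation vector about the tool's x, y, z in degrees. A call has 1 to 20 rows; each row shifts and turns the pose as measured when the row begins, along the tool's axes as they then stand; what a row does not reach is not made up. A row lasts 1/12 s, in which the tool goes at most 41.7 mm and 7.16 degrees, less where a joint would pass 70% of its speed; a pose out of reach is approached as far as the arm can. A call is refused whole if a number of a shift passes 4.17 or a number of a turn 7.16, either way. A call with a gripper value outside its range is refused whole. The fingers move at their own pace and stop on an object; "force" is the grip in N (left out, the last holds). Time passes only in rows, so rows that do not move let the fingers close. It gives the time, the measured TCP pose, the force and the opening at its end, in the units of the state.
- env.get_obs(): the state, without advancing time (a new reading comes with each control period).
- env.read_camera(name): name is "side" or "top"; returns a dict with "image" (400x640x3 uint8, blue, green, red), "fx", "fy", "cx", "cy" (pixels), "k1" (the pictures are not rectified: a ray, as slopes to the right and down, at radius r is drawn at 1 + k1 r^2 times it, then the intrinsics apply), "rvec" (rotation vector, rad) and "tvec" (3), from world to camera coordinates, as OpenCV has them. Camera axes: x right, y down, z forward; pixel columns grow to the right and rows downward; lengths in m; the calibration is good to about 2 mm. A picture is of the moment at which its call begins. There is no depth.
- env.sign_off(): hands the job in, once; it reports no verdict.
The state is a dict: "time_s": time; "qpos": joint angles; "joint_velocities": joint speeds; "effort": joint torques, N m; "tool_pos": TCP position; "tool_rot": TCP orientation; "force": force on the tool from outside, world axes, zero at the start; "wrist_torque": the same for the moment, N m; "grip_width": finger opening in m.
Only numpy, scipy, OpenCV 4.12 (cv2) and the standard library are available. Lean on these libraries where they do the work, as an engineer would, in place of code of your own. Each camera call takes 0.05 s, during which the arm holds its last target. There are 200 camera calls.

## Task

Pick up the linch pin with the sprung ring from its cradle, push it tip first from the robot's side through the hole in the upright hitch lug until its shoulder is fully home against the lug, then flip the ring over the lug and press it down until it snaps under the pin's end, and let go. Feel your way and never push harder than about 15 newtons on pin, ring or hitch; leave the plain pin and everything else on the table alone.

Things in the scene. Friction and masses are not known exactly. Their poses are not given: they have to be found in the camera images.
- pin_head (a point): Centre of the linch pin's head, where it is gripped: steel block 34 mm long (x), 14 wide (y), 16 high (z). x runs along the pin to its tip, z up. At the start the pin lies level in a cradle, its axis 60 above the table; the head sticks out towards the robot, free on both sides. Lift it straight up out of the cradle's open channel.
- pin: The linch pin, about 120 g with ring. Origin on the ring's hinge line (along y), 22 mm ahead of pin_head; axes as pin_head. Measured from here along x: square 18 x 18 shoulder, front face at +5; square shank 8 x 8 to +22.5, then a slight round taper and a round nose (radius 3.8) ending at +36.5. The ring's hinge eyes reach to y = +-22.5.
- pin_tip (a point): End of the linch pin's round nose, 58.5 mm ahead of the head's centre on the pin's axis.
- ring_bar (a point): Middle of the straight far bar (32 long, along y) of the pin's ring: polished slippery steel wire 3.5 thick, loop 40 wide and 36.6 from hinge line to bar, so that it passes round the lug. Pressed closed, the bar goes down past the end of the nose: press it beside the nose (|y| over 5), not over it.
- ring (a joint): Ring angle, rad. Starts 1.2-1.4: standing up, held by a weak spring (0.02 N m/rad towards 1.4, falls back open if let go). 0: along the shank, bar level with the nose. The bar meets the nose just above 0; pressed down on with about 4-9 N the ring stretches over it and snaps under it, where it stays near -0.08; stop at -0.3.
- hitch_hole (a point): Mark 85 above the table at hole height beside the upright steel lug. x: direction to push the pin (away from robot), z up, y to the rover. Lug 16 thick (faces x = +-8), 28 wide (y), top z = +13. Hole in its middle, right through along x, 9.5 x 9.5, sharp-edged, at x = z = 0 but y anywhere from +2 to +16 (lug clamped in a slot, unmoving): feel for it. Pin home: pin_head x = -35.
- hitch: The fixed rover (+y side), lug and trailer (-y side); origin on the table, 9 mm to the +y side of hitch_hole, same axes. The drawbar eye round the lug's foot has its top 54 above the table; rover and trailer stand more than 75 mm from this origin along y and no higher than the hole.
- cradle_a: The linch pin's printed cradle, fixed: foot 86 x 50, 8 high; block 18 long, 30 wide, 64 high, with a channel 10 wide, 8 deep, open at the top; a rib 8 wide under the head. x along the channel, as the pin's. Origin under the block's centre, 18 mm ahead of the hinge line.
- plain_pin: Bystander: a similar steel pin without a ring, in the other, equal cradle; origin 22 mm ahead of its head's centre.
- tape: Bystander: roll of tape, 90 across, 24 high; origin under its centre.
- print: Bystander: blue printed honeycomb part, about 100 x 75 x 18.
- clip: Bystander: orange printed clip, 70 x 22 x 34.
- driver: Bystander: screwdriver lying on the table between the cradles.
- mouse: Bystander: black computer mouse, 100 x 60 x 32.
Not all that is in view belongs to the job. What is meant by the pin is not brown or pink, and is the smaller of those in its own colour.

How it is judged (in metres and radians):
On the way, in this order (a step that is already met when the one before it is completed fails the run):
1. the pin is through the hole, shoulder against the lug (gap under 2.5 mm), the ring still open (above 0.5 rad) (x of pin_head in the frame of hitch_hole between -0.0375 and -0.033 m and y of pin_head in the frame of hitch_hole between -0.0005 and 0.0185 m and z of pin_head in the frame of hitch_hole between -0.009 and 0.006 m and angle between the x axis of pin_head and the x axis of hitch_hole, either way round below 0.2 rad and value of joint ring above 0.5 rad), for 0.2 s.
2. the ring has snapped past the pin's end (ring joint below -0.03 rad) (value of joint ring below -0.03 rad), for 0.2 s.
At the end, for the whole second after the job is handed in: Shoulder still within 5 mm of the lug's near face (2.5 when first pushed home), pin within 0.2 rad of the hole's axis, ring snapped under the nose (ring joint between -0.25 and -0.03 rad), pin at rest; bystanders within 15 mm of their places (x of pin_head in the frame of hitch_hole between -0.04 and -0.033 m and y of pin_head in the frame of hitch_hole between -0.0005 and 0.0185 m and z of pin_head in the frame of hitch_hole between -0.009 and 0.006 m and angle between the x axis of pin_head and the x axis of hitch_hole, either way round below 0.2 rad and value of joint ring between -0.25 and -0.03 rad and linear speed of pin below 0.02 m/s); the robot touches nothing.
It fails at once if the pin and ring load the hitch with more than 40 N (wedged contacts added up) (contact force between pin and hitch above 40 N).
It fails at once if the robot itself loads the hitch, rover or trailer with more than 15 N (contact force between any of the arm, the fingers and hitch above 15 N).
It fails at once if the plain pin is moved more than 15 mm (distance of plain_pin from where it was at the start of the episode above 0.015 m).
It fails at once if a bystander (tape, blue part, clip, screwdriver, mouse) is moved more than 15 mm (distance of any of tape, print, clip, driver, mouse from where it was at the start of the episode above 0.015 m).
It also fails if it takes over 70 s, if anything falls off the work surface, if the arm or the gripper's body presses on something with over 40 N, if the wrist force passes 120 N, or if a joint passes its speed limit or range.

## Working session

There is one attempt and no reset: what is moved stays moved. The work goes in short steps, Python scripts to look and compute and a tool call to move; the robot and the scene stay as the last step left them, time stands still between calls to the robot, and variables do not carry over. Pictures are saved under pics/ and viewed, about 8 in all and at most 12, crops included, and the job is handed in when it is done.

Besides the shell and the picture viewer there is one more tool, called after "Emit:" in YAML: its name, and indented under it one key for each argument. servo_tool: Moves the arm, as the interface text tells. Its arguments: {"type":"object","properties":{"plan":{"type":"array"},"force":{"type":"number"}},"required":["plan"]}

```bash
mkdir -p pics; cat > h.py <<'E'
import numpy as np, cv2
from cell import env
from scipy.spatial.transform import Rotation as R
def cam(n):
    c=env.read_camera(n); c['Rm']=cv2.Rodrigues(np.array(c['rvec'],float))[0]; c['t']=np.array(c['tvec'],float).ravel(); return c
def ray(c,u,v):
    d=np.array([(u-c['cx'])/c['fx'],(v-c['cy'])/c['fy']]); s=d.copy()
    for _ in range(20): s=d/(1+c['k1']*(s@s))
    w=c['Rm'].T@np.array([s[0],s[1],1]); return -c['Rm'].T@c['t'], w/np.linalg.norm(w)
def onz(c,u,v,z):
    o,d=ray(c,u,v); return o+d*(z-o[2])/d[2]
def proj(c,p):
    q=c['Rm']@np.array(p)+c['t']; s=q[:2]/q[2]; s=s*(1+c['k1']*(s@s)); return np.array([c['cx']+c['fx']*s[0],c['cy']+c['fy']*s[1]])
def tri(c1,u1,c2,u2):
    o1,d1=ray(c1,*u1); o2,d2=ray(c2,*u2)
    A=np.stack([d1,-d2],1); k=np.linalg.lstsq(A,o2-o1,rcond=None)[0]
    a,b=o1+k[0]*d1,o2+k[1]*d2; return (a+b)/2,np.linalg.norm(a-b)
def st():
    o=env.get_obs(); print({k:np.round(o[k],4).tolist() for k in('time_s','tool_pos','tool_rot','force','wrist_torque','grip_width')}); return o
E
python3 - <<'E'
from h import *
st()
for n in('top','side'):
    c=cam(n); cv2.imwrite(f'pics/{n}0.png',c['image']); print(n,c['fx'],c['k1'],-c['Rm'].T@c['t'],c['Rm'].round(3).tolist())
E
```

```text
{'time_s': 0.0, 'tool_pos': [0.2047, -0.6163, 0.2215], 'tool_rot': [-179.8925, 0.0056, 18.3801], 'force': [0.4755, -0.2983, 0.831], 'wrist_torque': [0.0042, -0.0128, -0.0358], 'grip_width': 0.087}
top 466.89083197300516 -0.013282261238805142 [ 0.35106108 -0.02030682  1.3606803 ] [[-0.003, -1.0, 0.022], [-0.99, -0.0, -0.142], [0.141, -0.022, -0.99]]
side 380.84534935166556 -0.06564618152209803 [0.49085325 0.59246717 0.77523032] [[-0.997, -0.072, -0.011], [-0.045, 0.723, -0.69], [0.057, -0.687, -0.724]]
```

View pics/top0.png

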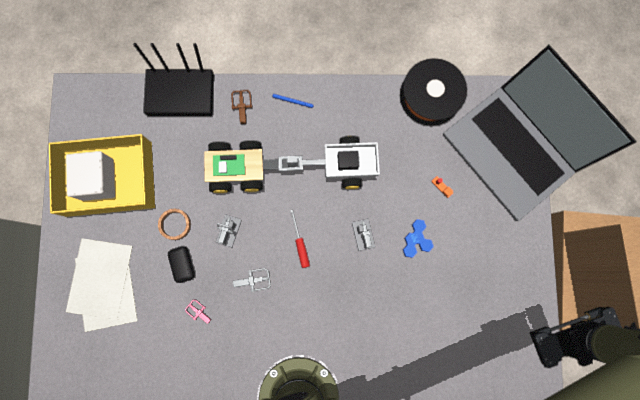

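View pics/side0.png

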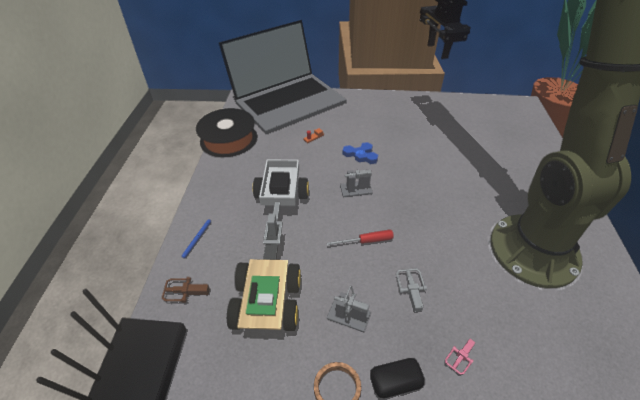

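The pictures show several candidates in the top view: brown (241,105), pink (198,312), a large grey pin lying flat (253,280), and cradled grey pins at (228,231) and (362,234). The cradled grey one with a ring should be the one meant, since it is smaller than the grey one lying flat. I'll confirm that in an enlarged crop.

```bash
python3 - <<'E'
from h import *
t=cv2.imread('pics/top0.png'); s=cv2.imread('pics/side0.png')
f=lambda im,u,v,w,h,k:cv2.resize(im[v:v+h,u:u+w],None,fx=k,fy=k,interpolation=cv2.INTER_CUBIC)
a=np.hstack([f(t,205,208,50,50,8)[:300],f(t,340,212,50,50,8)[:300]])
b=np.hstack([f(s,320,280,57,43,7)[:300,:399],np.zeros((300,1,3),np.uint8),f(s,332,160,57,43,7)[:300,:399],np.zeros((300,1,3),np.uint8)])
cv2.imwrite('pics/crop1.png',np.vstack([a,b]))
a=f(t,265,140,64,48,6); b=f(s,248,200,64,64,6)
cv2.imwrite('pics/crop2.png',np.hstack([a,np.vstack([b])[:288]]))
E
```

```text
(no output)
```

View pics/crop1.png

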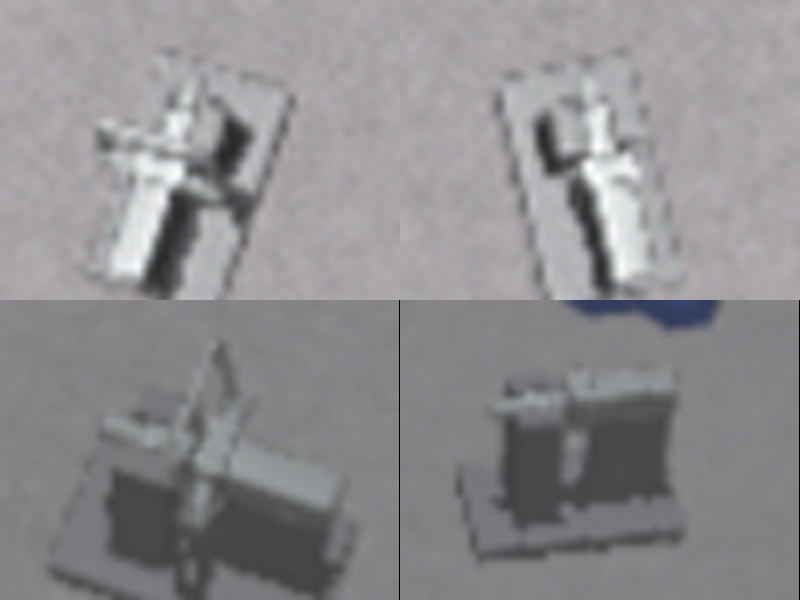

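View pics/crop2.png

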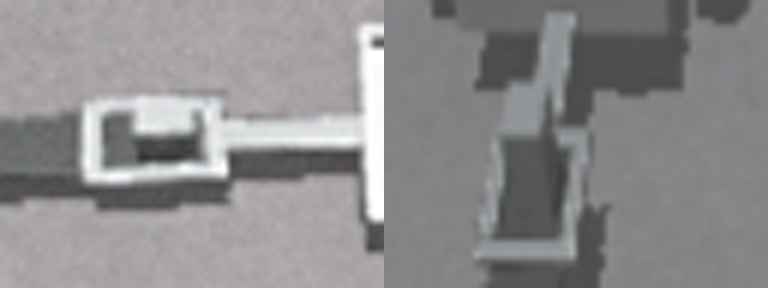

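The left cradle at (228,231) holds the grey pin with the standing ring, which is the target. The right one at (362,234) is the plain pin. The lug's top face is centred near (292.5,159.3) in the top view.

```bash
python3 - <<'E'
from h import *
c=cam('top'); s=cam('side')
g=lambda x,y,k,o:(x/k+o[0]-.5+.5/k,y/k+o[1]-.5+.5/k)
T=lambda x,y,z:onz(c,*g(x,y,8,(205,208)),z)
def yaw(a,b): d=b-a; return np.degrees(np.arctan2(d[1],d[0]))
# head top (z .068), edges
nl,nr,fl,fr=T(105,272,.068),T(148,280,.068),T(137,178,.068),T(182,178,.068)
print('head corners',*[p[:2].round(4) for p in(nl,nr,fl,fr)],yaw(nl,fl),yaw(nr,fr), 'end mid',((nl+nr)/2).round(4))
a,b=T(170,52,.008),T(292,95,.008); e=T(230,300,.008); print('foot',a.round(4),b.round(4),np.linalg.norm(a-b),yaw(a,b)+90,yaw(e,b))
H=lambda x,y,z:onz(c,*g(x,y,6,(265,140)),z)
L=[H(133,97,.098),H(197,97,.098),H(133,135,.098),H(197,135,.098)]; print('lug',*[p[:2].round(4) for p in L],np.mean(L,0).round(4))
E1,E2,E3,E4=H(85,100,.054),H(222,95,.054),H(85,184,.054),H(226,174,.054)
print('eye',*[p[:2].round(4) for p in(E1,E2,E3,E4)],yaw(E2,E1)-90,yaw(E4,E3)-90)
# side: project estimate
S=lambda x,y,k,o,z:onz(s,*g(x,y,k,o),z)
print('side head', [S(x,y-300,7,(320,280),.068)[:2].round(4).tolist() for x,y in((235,450),(338,492),(350,470),(255,430))])
print('side lug',[S(x-384,y,6,(248,200),.098)[:2].round(4).tolist() for x,y in((503,135),(545,135),(550,85),(508,85))])
# enlarged marked crop
im=c['image']; f=cv2.resize(im[205:265,205:265],None,fx=8,fy=8,interpolation=cv2.INTER_CUBIC)
f2=cv2.resize(im[130:190,200:390][:,::1],None,fx=4,fy=4,interpolation=cv2.INTER_CUBIC)
cv2.imwrite('pics/c3.png',np.vstack([np.pad(f,((0,0),(0,760-480),(0,0))),f2])[:600])
E
```

```text
head corners [0.4308 0.2226] [0.428  0.2078] [0.4632 0.2124] [0.4632 0.1969] -17.39293902432073 -17.114362287605474 end mid [0.4294 0.2152 0.068 ]
foot [0.5143 0.2125 0.008 ] [0.4986 0.1679 0.008 ] 0.04722684762394895 -19.444060878124787 -15.662332656011424
lug [0.6661 0.0328] [0.6662 0.0032] [0.6481 0.0327] [0.6482 0.0032] [0.6571 0.018  0.098 ]
eye [0.6755 0.0575] [ 0.6782 -0.0079] [0.6346 0.0571] [ 0.6396 -0.0099] 2.290923552992055 4.256148050487923
side head [[0.4592, 0.2054], [0.4292, 0.2171], [0.4256, 0.2098], [0.4534, 0.1985]]
side lug [[0.6623, 0.0319], [0.646, 0.0309], [0.648, 0.0051], [0.6647, 0.0062]]
```

```bash
cat >> h.py <<'E'
def rel(p,yaw=None):
    "shift (cm) in tool axes and turn (deg rotvec) to world pose p,[180,0,yaw]"
    o=env.get_obs(); r=R.from_euler('xyz',o['tool_rot'],degrees=True)
    d=r.inv().apply(np.array(p)-o['tool_pos'])*100
    tr=np.zeros(3) if yaw is None else (r.inv()*R.from_euler('xyz',[180,0,yaw],degrees=True)).as_rotvec(degrees=True)
    print('shift cm',d.round(3),'turn',tr.round(2))
E
python3 - <<'E'
from h import *
st(); rel([.47,-.2,.23]); rel([.53,0,.23]);rel([.4445,.209,.2],-18)
E
```

```text
{'time_s': 0.2, 'tool_pos': [0.2048, -0.6166, 0.2219], 'tool_rot': [-179.9371, 0.0044, 18.3795], 'force': [0.647, 0.4358, 0.0748], 'wrist_torque': [0.0029, 0.0035, -0.0483], 'grip_width': 0.087}
shift cm [ 38.301 -31.17   -0.778] turn [0. 0. 0.]
shift cm [ 50.301 -48.258  -0.761] turn [0. 0. 0.]
shift cm [ 48.777 -70.785   2.264] turn [-6.000e-02  2.000e-02  3.638e+01]
```

Emit:
servo_tool:
  plan:
    - [1,[1.4,-1.1,-0.1],[0,0,0]]
    - [1,[2.7,-2.2,-0.1],[0,0,0]]
    - [1,[2.7,-2.2,-0.1],[0,0,0]]
    - [1,[2.7,-2.2,-0.1],[0,0,0]]
    - [1,[2.7,-2.2,0],[0,0,0]]
    - [1,[2.7,-2.2,0],[0,0,0]]
    - [1,[2.7,-2.2,0],[0,0,0]]
    - [1,[2.7,-2.2,0],[0,0,0]]
    - [1,[2.7,-2.2,0],[0,0,0]]
    - [1,[2.7,-2.2,0],[0,0,0]]
    - [1,[2.7,-2.2,0],[0,0,0]]
    - [1,[2.7,-2.2,0],[0,0,0]]
    - [1,[2.7,-2.2,0],[0,0,0]]
    - [1,[2.7,-2.2,0],[0,0,0]]
    - [1,[2.0,-2.8,0],[0,0,0]]
    - [1,[2.0,-2.8,0],[0,0,0]]
    - [1,[2.0,-2.8,0],[0,0,0]]
    - [1,[2.0,-2.8,0],[0,0,0]]
    - [1,[2.0,-2.8,0],[0,0,0]]
    - [1,[2.0,-2.8,0],[0,0,0]]
  force: 15

```text
time_s: 1.87
tool_pos: [0.5286, -0.0052, 0.2202]
tool_rot: [179.9, 0.3, 17.2]
force: [0.9, -0.5, -0.3]
grip_width: 0.087
```

```bash
python3 - <<'E'
from h import *
st(); rel([.4445,.209,.17],-18)
E
```

```text
{'time_s': 1.8667, 'tool_pos': [0.5286, -0.0052, 0.2202], 'tool_rot': [179.9159, 0.3196, 17.1777], 'force': [0.8882, -0.5323, -0.3495], 'wrist_torque': [0.0275, -0.0987, 0.0371], 'grip_width': 0.087}
shift cm [ -1.678 -22.952   4.996] turn [ 0.18  0.28 35.18]
```

Emit:
servo_tool:
  plan:
    - [1,[-0.1,-1.5,0],[0,0,0]]
    - [1,[-0.2,-2.7,0],[0,0,0]]
    - [1,[-0.2,-2.7,0],[0,0,0]]
    - [1,[-0.2,-2.7,0],[0,0,0]]
    - [1,[-0.2,-2.7,0.5],[0,0,0]]
    - [1,[-0.2,-2.7,0.5],[0,0,0]]
    - [1,[-0.2,-2.7,0.5],[0,0,0]]
    - [1,[-0.2,-2.7,0.5],[0,0,0]]
    - [1,[-0.2,-2.5,0.5],[0,0,0]]
    - [1,[0,0,0.4],[0,0,5.9]]
    - [1,[0,0,0.4],[0,0,5.9]]
    - [1,[0,0,0.4],[0,0,5.9]]
    - [1,[0,0,0.4],[0,0,5.9]]
    - [1,[0,0,0.4],[0,0,5.9]]
    - [1,[0,0,0.4],[0,0,5.9]]
    - [1,[0,0,0],[0,0,0]]

```text
time_s: 3.2
tool_pos: [0.4354, 0.2317, 0.1691]
tool_rot: [-180.0, 0.1, -18.7]
force: [-0.6, -0.4, 0.0]
grip_width: 0.0871
```

```bash
python3 - <<'E'
from h import *
st(); rel([.4445,.209,.042],-18)
c=cam('top');s=cam('side')
f=lambda im,u,v,w,h,k:cv2.resize(im[v:v+h,u:u+w],None,fx=k,fy=k,interpolation=cv2.INTER_CUBIC)
a=f(c['image'],190,190,80,80,5);b=f(s['image'],300,250,80,80,5)
cv2.imwrite('pics/g1.png',np.hstack([a,b]))
E
```

```text
{'time_s': 3.2, 'tool_pos': [0.4354, 0.2317, 0.1691], 'tool_rot': [-179.9923, 0.1209, -18.6951], 'force': [-0.5677, -0.4394, 0.0408], 'wrist_torque': [0.0356, 0.0336, 0.0123], 'grip_width': 0.0871}
shift cm [ 1.617  1.857 12.703] turn [-0.01  0.12 -0.7 ]
```

View pics/g1.png

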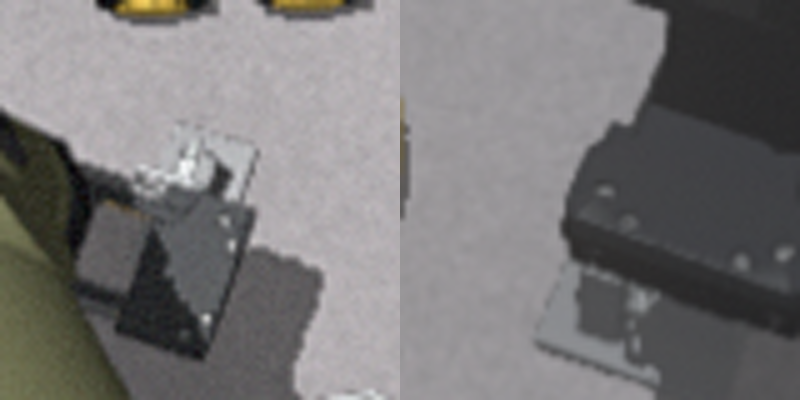

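The top view shows the cradle and ring ahead of the gripper at about (225,225), with the jaws' long side across the pin. I'll shift across, then descend.

Emit:
servo_tool:
  plan:
    - [1,[0.8,0.9,0],[0,0,-0.7]]
    - [1,[0.8,1.0,0],[0,0,0]]
    - [1,[0,0,2.0],[0,0,0]]
    - [1,[0,0,2.0],[0,0,0]]
    - [1,[0,0,2.0],[0,0,0]]
    - [1,[0,0,1.5],[0,0,0]]
    - [1,[0,0,0],[0,0,0]]

```text
time_s: 3.88
tool_pos: [0.4494, 0.2087, 0.0963]
tool_rot: [-179.7, -0.4, -16.5]
force: [-0.2, 0.4, 0.3]
grip_width: 0.0869
```

```bash
python3 - <<'E'
from h import *
st(); rel([.4445,.209,.041],-18)
E
```

```text
{'time_s': 3.8833, 'tool_pos': [0.4494, 0.2087, 0.0963], 'tool_rot': [-179.7216, -0.4015, -16.512], 'force': [-0.1984, 0.3789, 0.3263], 'wrist_torque': [0.0376, 0.0676, 0.0127], 'grip_width': 0.0869}
shift cm [-0.52   0.135  5.525] turn [-0.28 -0.4   1.49]
```

Emit:
servo_tool:
  plan:
    - [1,[-0.5,0.1,1.0],[-0.3,-0.4,1.0]]
    - [1,[0,0,1.4],[0,0,0]]
    - [1,[0,0,1.4],[0,0,0]]
    - [1,[0,0,1.2],[0,0,0]]
    - [1,[0,0,0.4],[0,0,0]]
    - [1,[0,0,0],[0,0,0]]

```text
time_s: 4.38
tool_pos: [0.4479, 0.2102, 0.0449]
tool_rot: [-179.8, -0.3, -17.0]
force: [-0.6, -0.3, 0.2]
grip_width: 0.0873
```

```bash
python3 - <<'E'
from h import *
st(); rel([.4445,.209,.041],-17.5)
E
```

```text
{'time_s': 4.3833, 'tool_pos': [0.4479, 0.2102, 0.0449], 'tool_rot': [-179.8316, -0.2674, -17.0294], 'force': [-0.6016, -0.2803, 0.1953], 'wrist_torque': [0.0198, 0.0621, 0.0206], 'grip_width': 0.0873}
shift cm [-0.291  0.216  0.389] turn [-0.17 -0.27  0.47]
```

Emit:
servo_tool:
  plan:
    - [0.4,[-0.3,0.2,0.4],[-0.2,-0.3,0.4]]
    - [0.3,[0,0,0],[0,0,0]]
    - [0.25,[0,0,0],[0,0,0]]
    - [0.22,[0,0,0],[0,0,0]]
    - [0.22,[0,0,0],[0,0,0]]
    - [0.22,[0,0,0],[0,0,0]]
  force: 15

```text
time_s: 4.88
tool_pos: [0.4464, 0.2099, 0.0436]
tool_rot: [-179.9, -0.2, -17.4]
force: [-0.2, 1.1, 1.0]
grip_width: 0.0551
```

Emit:
servo_tool:
  plan:
    - [0.1,[0,0,0],[0,0,0]]
    - [0.1,[0,0,0],[0,0,0]]
    - [0.1,[0,0,0],[0,0,0]]
    - [0.1,[0,0,0],[0,0,0]]
    - [0.1,[0,0,0],[0,0,0]]
  force: 8

```text
time_s: 5.3
tool_pos: [0.4468, 0.21, 0.0442]
tool_rot: [-179.9, -0.2, -17.4]
force: [0.0, -0.4, -0.7]
grip_width: 0.0215
```

```bash
python3 - <<'E'
from h import *
st()
E
```

```text
{'time_s': 5.3, 'tool_pos': [0.4468, 0.21, 0.0442], 'tool_rot': [-179.8917, -0.2318, -17.4036], 'force': [0.0339, -0.3868, -0.7172], 'wrist_torque': [0.028, 0.0221, 0.0815], 'grip_width': 0.0215}
```

Emit:
servo_tool:
  plan:
    - [0.1,[0,0,0.2],[0,0,0]]
    - [0,[0,0,0.1],[0,0,0]]
    - [0,[0,0,0],[0,0,0]]
    - [0,[0,0,0],[0,0,0]]
  force: 15

```text
time_s: 5.63
tool_pos: [0.4471, 0.2103, 0.0421]
tool_rot: [-179.9, -0.3, -17.4]
force: [-0.8, -0.3, 0.9]
grip_width: 0.0137
```

```bash
python3 - <<'E'
from h import *
st()
E
```

```text
{'time_s': 5.6333, 'tool_pos': [0.4471, 0.2103, 0.0421], 'tool_rot': [-179.9193, -0.262, -17.3878], 'force': [-0.8194, -0.2761, 0.8909], 'wrist_torque': [0.063, 0.0345, 0.0103], 'grip_width': 0.0137}
```

Emit:
servo_tool:
  plan:
    - [0,[0,0,0],[0,0,0]]
    - [0,[0,0,0],[0,0,0]]
    - [0,[0,0,-0.5],[0,0,0]]
    - [0,[0,0,-1],[0,0,0]]
    - [0,[0,0,-1.5],[0,0,0]]
    - [0,[0,0,-1.5],[0,0,0]]
    - [0,[0,0,-1.5],[0,0,0]]
    - [0,[0,0,-1.5],[0,0,0]]
    - [0,[0,0,-1.0],[0,0,0]]
    - [0,[0,0,0],[0,0,0]]

```text
time_s: 6.47
tool_pos: [0.4445, 0.2102, 0.1324]
tool_rot: [-180.0, -0.0, -17.3]
force: [0.9, 0.1, -1.7]
grip_width: 0.0141
```

```bash
python3 - <<'E'
from h import *
st(); rel([.58,.018,.13],3)
E
```

```text
{'time_s': 6.4667, 'tool_pos': [0.4445, 0.2102, 0.1324], 'tool_rot': [-179.9999, -0.0362, -17.295], 'force': [0.882, 0.1137, -1.6689], 'wrist_torque': [0.0752, -0.0644, 0.0111], 'grip_width': 0.0141}
shift cm [18.65  14.322  0.248] turn [ 1.000e-02 -4.000e-02 -2.029e+01]
```

Emit:
servo_tool:
  plan:
    - [0,[1.0,0.9,0],[0,0,0]]
    - [0,[1.8,1.6,0],[0,0,0]]
    - [0,[1.8,1.7,0],[0,0,0]]
    - [0,[1.8,1.7,0],[0,0,0]]
    - [0,[1.8,1.7,0],[0,0,0]]
    - [0,[1.8,1.7,0],[0,0,0]]
    - [0,[1.8,1.7,0],[0,0,0]]
    - [0,[1.8,1.7,0],[0,0,0]]
    - [0,[1.8,1.7,0],[0,0,0]]
    - [0,[1.0,0.8,0],[0,0,-3]]
    - [0,[0,0,0],[0,0,-5]]
    - [0,[0,0,0],[0,0,-5]]
    - [0,[0,0,0],[0,0,-5]]
    - [0,[0,0,0],[0,0,-2]]
    - [0,[0,0,0],[0,0,0]]
    - [0,[0,0,0],[0,0,0]]

```text
time_s: 7.8
tool_pos: [0.5557, 0.0051, 0.1237]
tool_rot: [-180.0, 0.6, 3.7]
force: [0.5, 0.1, -1.3]
grip_width: 0.0138
```

```bash
python3 - <<'E'
from h import *
st(); rel([.56,.018,.066],3)
E
```

```text
{'time_s': 7.8, 'tool_pos': [0.5557, 0.0051, 0.1237], 'tool_rot': [-179.9545, 0.6341, 3.6522], 'force': [0.4874, 0.0919, -1.2664], 'wrist_torque': [0.0168, -0.0072, 0.0445], 'grip_width': 0.0138}
shift cm [ 0.578 -1.257  5.762] turn [-0.04  0.63  0.65]
```

Emit:
servo_tool:
  plan:
    - [0,[0.5,-1.2,1.0],[0,-0.4,0.4]]
    - [0,[0,0,1.5],[0,-0.4,0]]
    - [0,[0,0,1.5],[0,0,0]]
    - [0,[0,0,1.1],[0,0,0]]
    - [0,[0,0,0.4],[0,0,0]]
    - [0,[0,0,0],[0,0,0]]

```text
time_s: 8.3
tool_pos: [0.5573, 0.0162, 0.0632]
tool_rot: [180.0, 1.6, 3.0]
force: [-0.3, -0.1, -1.7]
grip_width: 0.0142
```

```bash
python3 - <<'E'
from h import *
st(); rel([.56,.018,.0675],3)
c=cam('top');s=cam('side')
f=lambda im,u,v,w,h,k:cv2.resize(im[v:v+h,u:u+w],None,fx=k,fy=k,interpolation=cv2.INTER_CUBIC)
a=f(c['image'],260,140,60,75,8);b=f(s['image'],240,190,60,60,8)
cv2.imwrite('pics/i1.png',np.hstack([a[:480],b])[:,:800]); cv2.imwrite('pics/i1t.png',c['image']); cv2.imwrite('pics/i1s.png',s['image'])
E
```

```text
{'time_s': 8.3, 'tool_pos': [0.5573, 0.0162, 0.0632], 'tool_rot': [179.967, 1.647, 3.0013], 'force': [-0.2989, -0.1318, -1.7143], 'wrist_torque': [0.0182, -0.039, 0.0241], 'grip_width': 0.0142}
shift cm [ 0.268 -0.162 -0.435] turn [0.03 1.65 0.  ]
```

View pics/i1.png

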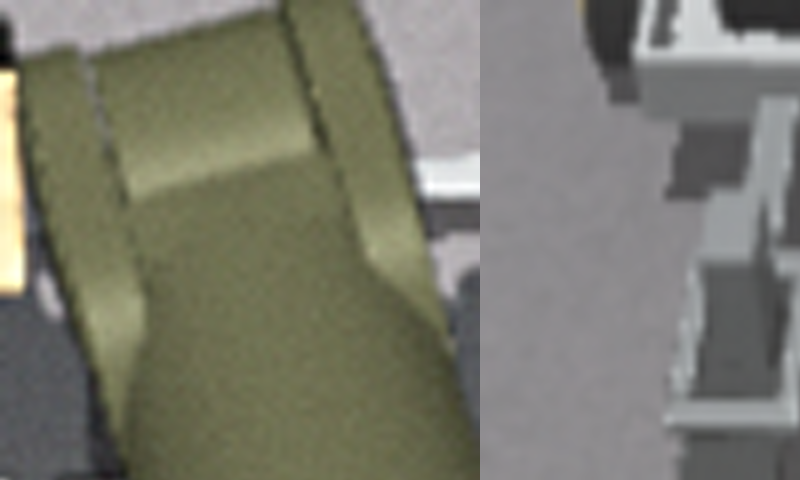

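The arm hides the lug in the top view. In the side view the lug top's +y edge runs from about (268,222.5) to (275,222.5) and the pin lies off to the right. I'll correct the tilt and look again further right.

Emit:
servo_tool:
  plan:
    - [0,[0.3,-0.2,-0.4],[0,1.9,0]]
    - [0,[0,0,0],[0,0,0]]
    - [0,[0,0,0],[0,0,0]]

```text
time_s: 8.65
tool_pos: [0.5624, 0.0178, 0.07]
tool_rot: [179.9, -0.5, 2.9]
force: [0.1, 0.2, -1.6]
grip_width: 0.0137
```

```bash
python3 - <<'E'
from h import *
st(); rel([.56,.018,.0675],3)
s=cam('side')
f=lambda im,u,v,w,h,k:cv2.resize(im[v:v+h,u:u+w],None,fx=k,fy=k,interpolation=cv2.INTER_CUBIC)
cv2.imwrite('pics/i2.png',f(s['image'],258,185,100,60,8))
E
```

```text
{'time_s': 8.65, 'tool_pos': [0.5624, 0.0178, 0.07], 'tool_rot': [179.9183, -0.528, 2.9258], 'force': [0.1134, 0.212, -1.5696], 'wrist_torque': [-0.0384, 0.0569, -0.0009], 'grip_width': 0.0137}
shift cm [-0.238 -0.036  0.252] turn [ 0.08 -0.53 -0.07]
```

View pics/i2.png

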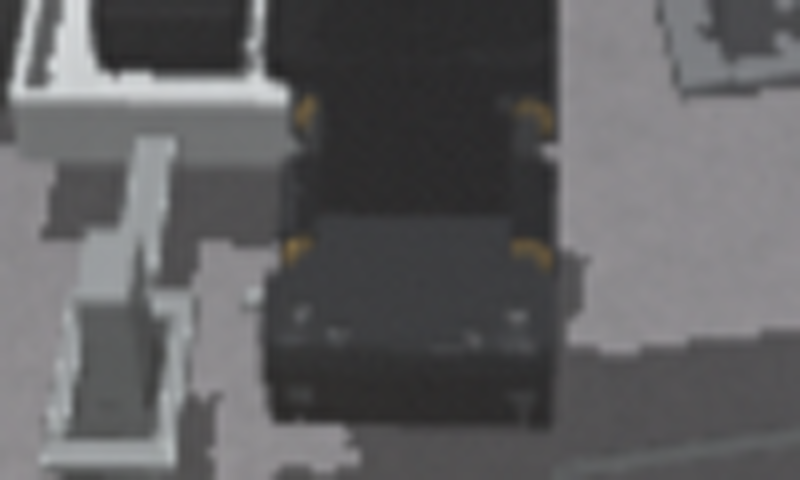

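The pin's tip shows at crop (250,298), i.e. px (289,222). The lug's top face spans crop (85..132, 232..302). I'll compare both in the same view.

```bash
python3 - <<'E'
from h import *
s=cam('side'); o=st()
g=lambda x,y:(x/8+258-.5+.06,y/8+185-.5+.06)
r=R.from_euler('xyz',o['tool_rot'],degrees=True)
for dx in(-.004,0,.004): print('tip pred',proj(s,o['tool_pos']+r.apply([.0585+dx,0,-.0175])))
print('seen',g(243,298), onz(s,*g(243,298),.0875))
for q in((85,232),(132,232),(130,302),(78,302)): print(onz(s,*g(*q),.098).round(4))
# lug's upright edges / eye corners
for q in((45,455),(172,455),(190,290)): print('eye',onz(s,*g(*q),.054).round(4))
# predicted lug corners for centre (.657,.018), yaw 3
for yc in(.014,.018,.022):
  print(yc,[((proj(s,[.657+a,yc+b,.098])-[257.56,184.56])*8).round(0).tolist() for a,b in((.008,-.014),(-.008,-.014),(-.008,.014),(.008,.014))])
E
```

```text
{'time_s': 8.75, 'tool_pos': [0.5626, 0.018, 0.0701], 'tool_rot': [179.9359, -0.5401, 2.9398], 'force': [-0.0575, -0.2673, -1.2946], 'wrist_torque': [-0.0069, 0.0881, -0.0469], 'grip_width': 0.0139}
tip pred [287.72156918 222.14819702]
tip pred [286.03025704 222.12133421]
tip pred [284.33944206 222.09441697]
seen (287.935, 221.81) [0.61657291 0.01928158 0.0875    ]
[0.6649 0.0056 0.098 ]
[0.651  0.0047 0.098 ]
[0.6473 0.0317 0.098 ]
[0.6625 0.0326 0.098 ]
eye [0.6735 0.0556 0.054 ]
eye [0.6358 0.0531 0.054 ]
eye [ 0.6396 -0.0108  0.054 ]
0.014 [[88.0, 218.0], [141.0, 220.0], [126.0, 292.0], [72.0, 289.0]]
0.018 [[86.0, 228.0], [139.0, 231.0], [124.0, 303.0], [70.0, 300.0]]
0.022 [[83.0, 238.0], [137.0, 241.0], [122.0, 313.0], [67.0, 310.0]]
```

```bash
python3 - <<'E'
from h import *
c=cam('top'); im=cv2.imread('pics/top0.png'); hsv=cv2.cvtColor(im,cv2.COLOR_BGR2HSV)
def edge(m,z,name):
    cs,_=cv2.findContours(m,cv2.RETR_EXTERNAL,cv2.CHAIN_APPROX_NONE); k=max(cs,key=cv2.contourArea)[:,0]
    w=np.array([onz(c,u,v,z)[:2] for u,v in k],np.float32); print(name,cv2.minAreaRect(w))
roi=np.zeros(im.shape[:2],np.uint8); roi[140:195,200:268]=1
edge(((hsv[...,0]>10)&(hsv[...,0]<30)&(hsv[...,1]>50)&(hsv[...,2]>150)&(roi>0)).astype(np.uint8),.07,'rover')
roi[:]=0; roi[138:185,322:384]=1
m=((im.min(2)>215)&(roi>0)).astype(np.uint8); edge(m,.07,'trailer')
E
```

```text
rover ((0.6458194851875305, 0.1849176287651062), (0.08893632143735886, 0.1636483073234558), 2.3205320835113525)
trailer ((0.6644701957702637, -0.1454702615737915), (0.09310215711593628, 0.16027477383613586), 2.7503702640533447)
```

Emit:
servo_tool:
  plan:
    - [0,[1.0,0.4,0.2],[0,-0.3,0]]
    - [0,[1.0,0,0],[0,0,0]]
    - [0,[0,0,0],[0,0,0]]
    - [0,[0,0,0],[0,0,0]]

```text
time_s: 9.13
tool_pos: [0.5838, 0.0148, 0.0682]
tool_rot: [179.9, -0.2, 2.9]
force: [-0.4, 0.9, -0.9]
grip_width: 0.0133
```

```bash
cat >> h.py <<'E'
def line(y0=.0143,x0=.5626,yaw=3.1,zt=.0675):
    "offset needed (cm, tool axes) to lie on the insertion line, current x kept"
    o=st(); x,y,z=o['tool_pos']; rel([x,y0+(x-x0)*np.tan(np.radians(yaw)),zt],yaw)
E
python3 -c "
from h import *
line()"
```

```text
{'time_s': 9.1333, 'tool_pos': [0.5838, 0.0148, 0.0682], 'tool_rot': [179.9336, -0.1641, 2.9081], 'force': [-0.4179, 0.8934, -0.8941], 'wrist_torque': [0.0379, 0.0759, -0.0149], 'grip_width': 0.0133}
shift cm [ 0.003 -0.062  0.072] turn [ 0.07 -0.16 -0.19]
```

Emit:
servo_tool:
  plan:
    - [0,[0.3,-0.06,0.07],[0,0,-0.2]]
    - [0,[0.2,0,0],[0,0,0]]
    - [0,[0.2,0,0],[0,0,0]]
    - [0,[0,0,0],[0,0,0]]

```text
time_s: 9.47
tool_pos: [0.5907, 0.0166, 0.0672]
tool_rot: [180.0, -0.1, 3.2]
force: [-0.2, -0.2, -0.9]
grip_width: 0.0137
```

```bash
python3 -c "
from h import *
line()"
```

```text
{'time_s': 9.4667, 'tool_pos': [0.5907, 0.0166, 0.0672], 'tool_rot': [179.9618, -0.0994, 3.1734], 'force': [-0.2083, -0.1996, -0.8817], 'wrist_torque': [0.0023, 0.0361, 0.016], 'grip_width': 0.0137}
shift cm [-0.004  0.08  -0.027] turn [ 0.04 -0.1   0.07]
```

Emit:
servo_tool:
  plan:
    - [0,[0.15,0.08,-0.03],[0,0,0]]
    - [0,[0.15,0,0],[0,0,0]]
    - [0,[0.15,0,0],[0,0,0]]

```text
time_s: 9.72
tool_pos: [0.5949, 0.0162, 0.0675]
tool_rot: [179.9, -0.1, 3.2]
force: [-0.1, -0.6, -1.0]
grip_width: 0.0138
```

```bash
python3 -c "
from h import *
line()"
```

```text
{'time_s': 9.7167, 'tool_pos': [0.5949, 0.0162, 0.0675], 'tool_rot': [179.9482, -0.0616, 3.1968], 'force': [-0.1291, -0.5817, -0.9948], 'wrist_torque': [-0.0007, 0.0458, 0.0323], 'grip_width': 0.0138}
shift cm [-0.001  0.013  0.003] turn [ 0.05 -0.06  0.1 ]
```

Emit:
servo_tool:
  plan:
    - [0,[0.15,0,0],[0,0,0]]
    - [0,[0.15,0,0],[0,0,0]]
    - [0,[0.15,0,0],[0,0,0]]

```text
time_s: 9.97
tool_pos: [0.5998, 0.0161, 0.0676]
tool_rot: [179.9, -0.1, 3.2]
force: [0.2, -0.4, -1.2]
grip_width: 0.0137
```

```bash
python3 -c "
from h import *
line()"
```

```text
{'time_s': 9.9667, 'tool_pos': [0.5998, 0.0161, 0.0676], 'tool_rot': [179.924, -0.0535, 3.1769], 'force': [0.2366, -0.3996, -1.1553], 'wrist_torque': [-0.0085, 0.0584, -0.0213], 'grip_width': 0.0137}
shift cm [ 0.001 -0.021  0.011] turn [ 0.08 -0.05  0.08]
```

Emit:
servo_tool:
  plan:
    - [0,[0.15,-0.02,0],[0,0,0]]
    - [0,[0.15,0,0],[0,0,0]]
    - [0,[0.15,0,0],[0,0,0]]

```text
time_s: 10.22
tool_pos: [0.6047, 0.0164, 0.0675]
tool_rot: [179.9, -0.0, 3.2]
force: [0.6, 0.0, -2.1]
grip_width: 0.0138
```

```bash
python3 -c "
from h import *
line()"
```

```text
{'time_s': 10.2167, 'tool_pos': [0.6047, 0.0164, 0.0675], 'tool_rot': [179.9125, -0.0389, 3.165], 'force': [0.6095, 0.0062, -2.0572], 'wrist_torque': [-0.0081, 0.0132, -0.0261], 'grip_width': 0.0138}
shift cm [ 0.001 -0.022  0.004] turn [ 0.09 -0.04  0.07]
```

Emit:
servo_tool:
  plan:
    - [0,[0.15,0,0],[0,0,0]]
    - [0,[0.15,0,0],[0,0,0]]
    - [0,[0.15,0,0],[0,0,0]]

```text
time_s: 10.47
tool_pos: [0.6096, 0.0165, 0.0675]
tool_rot: [179.9, -0.0, 3.2]
force: [-0.0, -0.0, -0.6]
grip_width: 0.0138
```

```bash
python3 -c "
from h import *
line()"
```

```text
{'time_s': 10.4667, 'tool_pos': [0.6096, 0.0165, 0.0675], 'tool_rot': [179.909, -0.0279, 3.1548], 'force': [-0.0168, -0.0386, -0.5529], 'wrist_torque': [-0.0348, 0.116, 0.0012], 'grip_width': 0.0138}
shift cm [ 0.002 -0.034 -0.004] turn [ 0.09 -0.03  0.05]
```

Emit:
servo_tool:
  plan:
    - [0,[0.15,0,0],[0,0,0]]
    - [0,[0.15,0,0],[0,0,0]]
    - [0,[0.15,0,0],[0,0,0]]

```text
time_s: 10.72
tool_pos: [0.6146, 0.0168, 0.0674]
tool_rot: [179.9, -0.0, 3.2]
force: [0.7, -0.6, -1.0]
grip_width: 0.0142
```

```bash
python3 - <<'E'
from h import *
line()
s=cam('side')
f=lambda im,u,v,w,h,k:cv2.resize(im[v:v+h,u:u+w],None,fx=k,fy=k,interpolation=cv2.INTER_CUBIC)
cv2.imwrite('pics/i3.png',f(s['image'],250,185,75,55,8))
E
```

```text
{'time_s': 10.7167, 'tool_pos': [0.6146, 0.0168, 0.0674], 'tool_rot': [179.9089, -0.0221, 3.1561], 'force': [0.7028, -0.5634, -0.9893], 'wrist_torque': [-0.0371, 0.0237, -0.0156], 'grip_width': 0.0142}
shift cm [ 0.002 -0.034 -0.009] turn [ 0.09 -0.02  0.06]
```

View pics/i3.png

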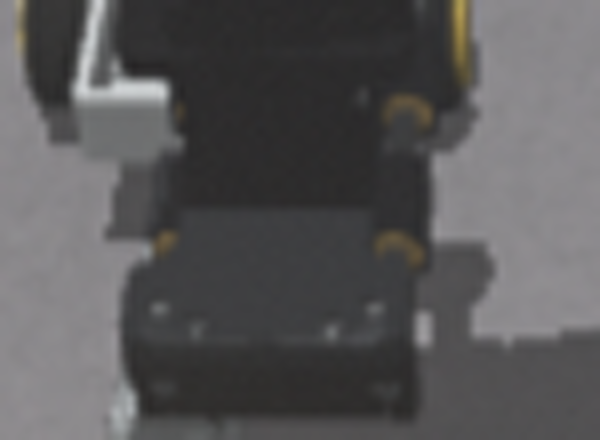

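The gripper hides the lug here and only the eye's edge shows at crop (122,405). So I'll go on by feel.

Emit:
servo_tool:
  plan:
    - [0,[0.15,0,0],[0,0,0]]
    - [0,[0.15,0,0],[0,0,0]]
    - [0,[0.15,0,0],[0,0,0]]

```text
time_s: 11.02
tool_pos: [0.6196, 0.017, 0.0674]
tool_rot: [179.9, -0.0, 3.1]
force: [-0.3, -0.3, -0.8]
grip_width: 0.0137
```

```bash
python3 -c "
from h import *
line()"
```

```text
{'time_s': 11.0167, 'tool_pos': [0.6196, 0.017, 0.0674], 'tool_rot': [179.9081, -0.0242, 3.1496], 'force': [-0.3131, -0.3274, -0.8333], 'wrist_torque': [-0.0085, 0.0818, -0.0155], 'grip_width': 0.0137}
shift cm [ 0.002 -0.043 -0.013] turn [ 0.09 -0.02  0.05]
```

Emit:
servo_tool:
  plan:
    - [0,[0.15,0,0],[0,0,0]]
    - [0,[0.15,0,0],[0,0,0]]

```text
time_s: 11.18
tool_pos: [0.6229, 0.0171, 0.0673]
tool_rot: [179.9, -0.0, 3.1]
force: [-0.7, -0.7, -1.0]
grip_width: 0.0138
```

Emit:
servo_tool:
  plan:
    - [0,[0.1,0,0],[0,0,0]]
    - [0,[0.1,0,0],[0,0,0]]

```text
time_s: 11.35
tool_pos: [0.6248, 0.0172, 0.0673]
tool_rot: [179.9, 0.0, 3.1]
force: [-3.2, -0.8, 1.1]
grip_width: 0.0136
```

```bash
python3 -c "
from h import *
line()"
```

```text
{'time_s': 11.35, 'tool_pos': [0.6248, 0.0172, 0.0673], 'tool_rot': [179.9068, 0.0374, 3.1452], 'force': [-3.2156, -0.8074, 1.1487], 'wrist_torque': [-0.115, 0.6877, -0.0624], 'grip_width': 0.0136}
shift cm [ 0.002 -0.044 -0.024] turn [0.09 0.04 0.05]
```

Contact came at x = 0.6248, about where the shoulder should meet the lug. I'll press on a little more.

Emit:
servo_tool:
  plan:
    - [0,[0.1,0,0],[0,0,0]]
    - [0,[0.1,0,0],[0,0,0]]

```text
time_s: 11.52
tool_pos: [0.6247, 0.0172, 0.067]
tool_rot: [179.9, 0.3, 3.1]
force: [-5.0, -1.6, 1.6]
grip_width: 0.014
```

Emit:
servo_tool:
  plan:
    - [0,[0.1,0,0],[0,0,0]]
    - [0,[0.1,0,0],[0,0,0]]

```text
time_s: 11.68
tool_pos: [0.6247, 0.0172, 0.0666]
tool_rot: [179.8, 0.6, 3.1]
force: [-5.7, -0.4, 1.3]
grip_width: 0.014
```

```bash
python3 -c "
from h import *
line()"
```

```text
{'time_s': 11.6833, 'tool_pos': [0.6247, 0.0172, 0.0666], 'tool_rot': [179.8421, 0.6135, 3.1419], 'force': [-5.7493, -0.3946, 1.336], 'wrist_torque': [-0.1458, 1.1088, -0.0824], 'grip_width': 0.014}
shift cm [ 0.001 -0.043 -0.087] turn [0.16 0.61 0.04]
```

Emit:
servo_tool:
  plan:
    - [0,[0,0,-0.08],[0,0.6,0]]
    - [0,[0.03,0,0],[0,0,0]]
    - [0,[0.03,0,0],[0,0,0]]

```text
time_s: 11.93
tool_pos: [0.6249, 0.0173, 0.067]
tool_rot: [179.8, 0.0, 3.2]
force: [-3.7, -0.3, -0.1]
grip_width: 0.0137
```

Emit:
servo_tool:
  plan:
    - [0,[0,0.15,0],[0,0,0]]
    - [0,[0,0.1,0],[0,0,0]]

```text
time_s: 12.1
tool_pos: [0.6249, 0.0164, 0.0669]
tool_rot: [180.0, 0.0, 3.2]
force: [-2.6, 1.5, -0.1]
grip_width: 0.0138
```

Emit:
servo_tool:
  plan:
    - [0,[0,-0.15,0],[0,0,0]]
    - [0,[0,-0.15,0],[0,0,0]]
    - [0,[0,-0.1,0],[0,0,0]]

```text
time_s: 12.35
tool_pos: [0.6248, 0.0174, 0.0667]
tool_rot: [179.8, 0.0, 3.1]
force: [-4.1, -2.6, 0.2]
grip_width: 0.0139
```

```bash
python3 -c "
from h import *
line()"
```

```text
{'time_s': 12.35, 'tool_pos': [0.6248, 0.0174, 0.0667], 'tool_rot': [179.7532, 0.0276, 3.0955], 'force': [-4.0794, -2.5562, 0.1685], 'wrist_torque': [-0.3882, 0.6362, -0.1192], 'grip_width': 0.0139}
shift cm [ 0.001 -0.027 -0.081] turn [ 0.25  0.03 -0.  ]
```

The pin meets resistance both ways sideways, so it is in the hole with the shoulder against the lug. I'll relax, release, rise and look.

Emit:
servo_tool:
  plan:
    - [0,[0,0.08,-0.05],[0,0,0]]
    - [0.2,[0,0,0],[0,0,0]]
    - [0.25,[0,0,0],[0,0,0]]
    - [0.35,[0,0,0],[0,0,0]]
    - [0.45,[0,0,0],[0,0,0]]
    - [0.45,[0,0,0],[0,0,0]]

```text
time_s: 12.85
tool_pos: [0.6276, 0.019, 0.0686]
tool_rot: [179.9, -0.3, 3.2]
force: [-0.1, 0.3, -0.7]
grip_width: 0.0333
```

Emit:
servo_tool:
  plan:
    - [0.45,[0,0,-1],[0,0,0]]
    - [0.45,[0,0,-2],[0,0,0]]
    - [0.45,[-0.5,0,-2],[0,0,0]]
    - [0.4,[-1.5,0,-2],[0,0,0]]
    - [0.4,[-2,0,-1],[0,0,0]]
    - [0.3,[-2,0,0],[0,0,0]]
    - [0.18,[-2,0,0],[0,0,0]]
    - [0.18,[0,0,0],[0,0,0]]
    - [0.18,[0,0,0],[0,0,0]]

```text
time_s: 13.6
tool_pos: [0.5513, 0.016, 0.1599]
tool_rot: [179.9, -1.4, 3.3]
force: [-0.6, -1.0, 0.4]
grip_width: 0.0187
```

```bash
python3 - <<'E'
from h import *
st()
s=cam('side');c=cam('top')
f=lambda im,u,v,w,h,k:cv2.resize(im[v:v+h,u:u+w],None,fx=k,fy=k,interpolation=cv2.INTER_CUBIC)
cv2.imwrite('pics/i4.png',np.hstack([f(s['image'],250,185,60,60,8),f(c['image'],265,135,40,60,8)]))
E
```

```text
{'time_s': 13.6, 'tool_pos': [0.5513, 0.016, 0.1599], 'tool_rot': [179.8566, -1.352, 3.3114], 'force': [-0.625, -0.9753, 0.3508], 'wrist_torque': [-0.0364, 0.0289, 0.0284], 'grip_width': 0.0187}
```

View pics/i4.png

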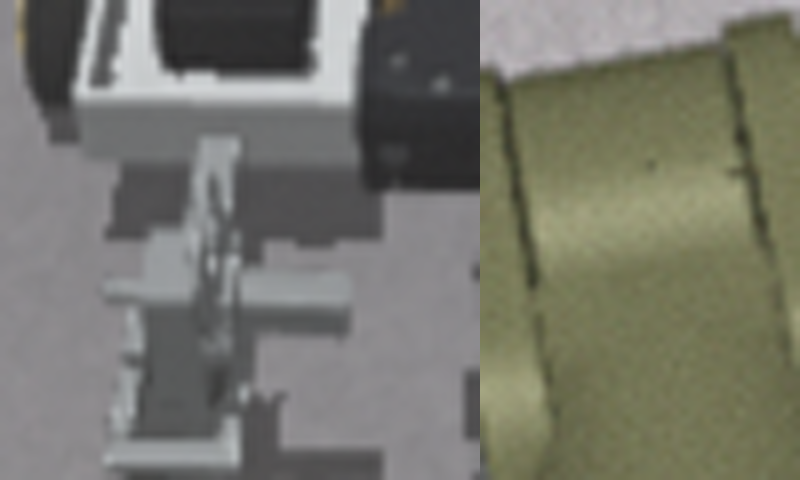

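The side view shows the pin through the lug: nose end at crop (105,288), ring standing at (200-235,150-380), head ending at (350,310).

```bash
python3 - <<'E'
from h import *
s=cam('side'); g=lambda x,y:(x/8+250-.5+.06,y/8+185-.5+.06)
print('tip',onz(s,*g(104,291),.085),'head end top +y corner',onz(s,*g(350,300),.093),'lug left',[onz(s,*g(*q),.098)[:2] for q in((148,232),(140,302))])
for yaw in(0,): pass
# contact height for sweep: tip z .105; approach x .62 behind ring
rel([.60,.0158,.160],3.1); rel([.60,.0158,.105],3.1)
E
```

```text
tip [0.67782333 0.01838811 0.085     ] head end top +y corner [0.60288092 0.02381978 0.093     ] lug left [array([0.66523913, 0.00562676]), array([0.66306013, 0.03267235])]
shift cm [ 4.836  0.333 -0.   ] turn [ 0.05 -1.25  0.22]
shift cm [4.716 0.328 5.499] turn [ 0.05 -1.25  0.22]
```

Emit:
servo_tool:
  plan:
    - [0.18,[2.4,0.15,0],[0,-1.2,0]]
    - [0.18,[2.4,0.15,1],[0,0,0]]
    - [0.18,[0,0,2],[0,0,0]]
    - [0.18,[0,0,2],[0,0,0]]
    - [0.18,[0,0,0.2],[0,0,0]]
    - [0.18,[0,0,0],[0,0,0]]

```text
time_s: 14.25
tool_pos: [0.605, 0.0164, 0.1038]
tool_rot: [-179.9, 0.0, 3.3]
force: [-0.3, -0.5, 0.9]
grip_width: 0.0155
```

```bash
python3 -c "
from h import *
line(.0169,.6249,3.1,.105)"
```

```text
{'time_s': 14.25, 'tool_pos': [0.605, 0.0164, 0.1038], 'tool_rot': [-179.943, 0.0087, 3.2951], 'force': [-0.2705, -0.5084, 0.862], 'wrist_torque': [-0.0135, 0.0193, 0.0034], 'grip_width': 0.0155}
shift cm [-0.004  0.061 -0.119] turn [-0.06  0.01  0.2 ]
```

Emit:
servo_tool:
  plan:
    - [0.18,[0.6,0.06,-0.15],[0,0,0.2]]
    - [0.18,[0.7,0,0],[0,0,0]]
    - [0.18,[0.7,0,0],[0,0,0]]
    - [0.18,[0.7,0,0],[0,0,0]]
    - [0.18,[0.7,0,0],[0,0,0]]
    - [0.18,[0,0,0],[0,0,0]]

```text
time_s: 14.75
tool_pos: [0.6452, 0.0178, 0.1096]
tool_rot: [-180.0, -0.3, 3.0]
force: [-1.1, -0.3, 1.1]
grip_width: 0.0156
```

```bash
python3 -c "
from h import *
line(.0169,.6249,3.1,.105)"
```

```text
{'time_s': 14.75, 'tool_pos': [0.6452, 0.0178, 0.1096], 'tool_rot': [-179.9573, -0.3071, 3.0246], 'force': [-1.0868, -0.3476, 1.08], 'wrist_torque': [-0.006, 0.0178, 0.0405], 'grip_width': 0.0156}
shift cm [-0.001 -0.023  0.463] turn [-0.04 -0.31 -0.08]
```

Emit:
servo_tool:
  plan:
    - [0.18,[0.7,0,0.15],[0,0,0]]
    - [0.18,[0.7,0,0.1],[0,0,0]]
    - [0.18,[0.7,0,0.05],[0,0,0]]
    - [0.18,[0.7,0,0],[0,0,0]]
    - [0.18,[0.2,0,0],[0,0,0]]
    - [0.18,[0,0,0],[0,0,0]]

```text
time_s: 15.25
tool_pos: [0.679, 0.0197, 0.1069]
tool_rot: [-180.0, -0.3, 3.0]
force: [-0.5, -0.1, 1.2]
grip_width: 0.0157
```

```bash
python3 -c "
from h import *
line(.0169,.6249,3.1,.105)"
```

```text
{'time_s': 15.25, 'tool_pos': [0.679, 0.0197, 0.1069], 'tool_rot': [-179.954, -0.3357, 3.0193], 'force': [-0.5068, -0.1311, 1.2208], 'wrist_torque': [0.0502, 0.0616, 0.0176], 'grip_width': 0.0157}
shift cm [-0.    -0.012  0.192] turn [-0.05 -0.34 -0.08]
```

The upward force of 1.2 N means the bar is under the fingertips. I'll descend gently.

Emit:
servo_tool:
  plan:
    - [0.18,[0.1,0,0.3],[0,0,0]]
    - [0.18,[0,0,0.3],[0,0,0]]
    - [0.18,[0,0,0.3],[0,0,0]]
    - [0.18,[0,0,0.2],[0,0,0]]
    - [0.18,[0,0,0],[0,0,0]]

```text
time_s: 15.67
tool_pos: [0.6805, 0.0199, 0.0952]
tool_rot: [-180.0, -0.4, 3.0]
force: [-0.0, 0.4, 0.1]
grip_width: 0.0155
```

```bash
python3 -c "
from h import *
line(.0169,.6249,3.1,.088)"
```

```text
{'time_s': 15.6667, 'tool_pos': [0.6805, 0.0199, 0.0952], 'tool_rot': [-179.9634, -0.401, 3.0306], 'force': [-0.0076, 0.3618, 0.0997], 'wrist_torque': [0.0018, -0.037, -0.0261], 'grip_width': 0.0155}
shift cm [-0.005 -0.005  0.719] turn [-0.04 -0.4  -0.07]
```

Emit:
servo_tool:
  plan:
    - [0.18,[0,0,0.2],[0,0,0]]
    - [0.18,[0,0,0.2],[0,0,0]]
    - [0.18,[0,0,0.1],[0,0,0]]

```text
time_s: 15.92
tool_pos: [0.6805, 0.0198, 0.0901]
tool_rot: [-180.0, -0.4, 3.0]
force: [1.1, 0.1, 1.5]
grip_width: 0.0155
```

Emit:
servo_tool:
  plan:
    - [0.18,[0,0,0.1],[0,0,0]]
    - [0.18,[0,0,0.1],[0,0,0]]

```text
time_s: 16.08
tool_pos: [0.6813, 0.0199, 0.0889]
tool_rot: [-180.0, -0.6, 3.0]
force: [1.2, 1.3, 2.9]
grip_width: 0.0158
```

```bash
python3 -c "
from h import *
line(.0169,.6249,3.1,.088)"
```

```text
{'time_s': 16.0833, 'tool_pos': [0.6813, 0.0199, 0.0889], 'tool_rot': [-179.9808, -0.5564, 3.029], 'force': [1.2243, 1.3169, 2.9087], 'wrist_torque': [-0.0021, -0.0788, -0.0026], 'grip_width': 0.0158}
shift cm [-0.    -0.007  0.087] turn [-0.02 -0.56 -0.07]
```

Emit:
servo_tool:
  plan:
    - [0.18,[-0.05,0,0.2],[0,0,0]]
    - [0.18,[0,0,0.2],[0,0,0]]

```text
time_s: 16.25
tool_pos: [0.6821, 0.0199, 0.0861]
tool_rot: [-180.0, -0.7, 3.0]
force: [-0.8, 0.2, 1.9]
grip_width: 0.0156
```

Emit:
servo_tool:
  plan:
    - [0.18,[0,0,0.2],[0,0,0]]
    - [0.18,[0,0,0.2],[0,0,0]]

```text
time_s: 16.42
tool_pos: [0.6814, 0.0198, 0.0813]
tool_rot: [-180.0, -0.6, 3.0]
force: [-0.1, 0.4, 1.5]
grip_width: 0.0156
```

```bash
python3 -c "
from h import *
line(.0169,.6249,3.1,.083)"
```

```text
{'time_s': 16.4167, 'tool_pos': [0.6814, 0.0198, 0.0813], 'tool_rot': [-179.9991, -0.6461, 3.0172], 'force': [-0.1088, 0.439, 1.4588], 'wrist_torque': [0.0472, 0.0208, -0.0174], 'grip_width': 0.0156}
shift cm [ 0.003 -0.012 -0.167] turn [-0.   -0.65 -0.08]
```

The force fell after a peak and the fingertips are now below the axis, so the ring seems to have snapped. I'll lift off and check.

Emit:
servo_tool:
  plan:
    - [0.18,[0,0,0.05],[0,0,0]]
    - [0.18,[0,0,0],[0,0,0]]
    - [0.18,[0,0,-0.5],[0,0,0]]
    - [0.18,[0,0,-1.5],[0,0,0]]
    - [0.18,[0,0,-2.5],[0,0,0]]
    - [0.18,[0,0,-3],[0,0,0]]
    - [0.18,[-2,0,-2],[0,0,0]]
    - [0.18,[-4,0,0],[0,0,0]]
    - [0.18,[-4,0,0],[0,0,0]]
    - [0.18,[-4,0,0],[0,0,0]]
    - [0.18,[0,0,0],[0,0,0]]
    - [0.18,[0,0,0],[0,0,0]]

```text
time_s: 17.42
tool_pos: [0.5316, 0.0134, 0.1819]
tool_rot: [179.8, -0.3, 3.1]
force: [0.8, 0.4, 0.4]
grip_width: 0.0156
```

```bash
python3 - <<'E'
from h import *
st()
s=cam('side')
cv2.imwrite('pics/f1.png',cv2.resize(s['image'][190:250,245:315],None,fx=10,fy=10,interpolation=cv2.INTER_CUBIC))
E
```

```text
{'time_s': 17.4167, 'tool_pos': [0.5316, 0.0134, 0.1819], 'tool_rot': [179.8376, -0.2709, 3.1396], 'force': [0.813, 0.3533, 0.3888], 'wrist_torque': [0.0272, -0.0935, 0.0739], 'grip_width': 0.0156}
```

View pics/f1.png

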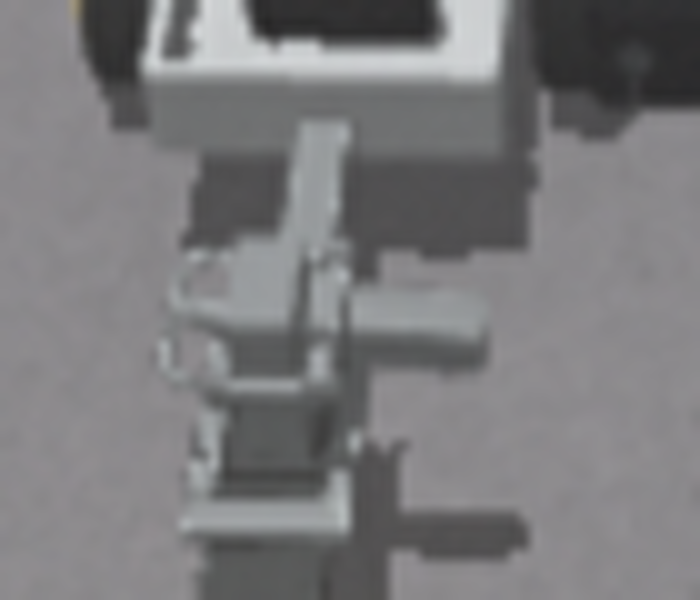

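The ring now lies level round the lug with its bar at crop x≈165-180, and it stays there untouched although the spring would open it. The head end is at px 293.5, against 293.75 before the ring was pressed, so the pin has not backed out.

```bash
python3 -c "
from h import *
st(); print(env.sign_off())"
```

```text
{'time_s': 17.4667, 'tool_pos': [0.5313, 0.0139, 0.1818], 'tool_rot': [179.8776, -0.1831, 3.1843], 'force': [-1.1519, -0.5239, 0.4432], 'wrist_torque': [-0.0035, 0.0802, 0.004], 'grip_width': 0.0158}
the job is handed in; nothing more can be done
None
```

The linch pin is through the lug with its shoulder home and the ring snapped under its end. I handed the job in at 17.5 s; no verdict is reported.

- **Pin:** I lifted the grey ringed pin from the left cradle and pushed it in from the robot's side. It stopped firmly at about 6 N, where the shoulder was expected to meet the lug. It also met resistance both ways when nudged sideways.
- **Ring:** I swept it over the lug and pressed the bar down beside the nose with the fingers either side of it. The highest reading was about 3 N, below the 4–9 N given for the snap. Forces were read only at the end of each move call, so the peak itself was probably missed.
- **Last checks:** In the final picture the ring lies closed round the lug with nothing touching it, and the arm is well clear. The head end is where it was before the ring was pressed, to within a pixel.
- **Not checked:** I inferred the ring angle from the ring staying down, not from a measurement. I also took no final picture of the bystanders, but no unexpected contact was felt.

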